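Hold a specimen plate in the reading stand

ROBOT

A 6-joint arm with a two-finger parallel gripper is mounted at the origin on a cart in front of the work surface, level with it; the furniture and walls round the work are solid. World frame = base frame: x ahead of the robot, y to its left, z up, the work surface at z = 0. Lengths are in m, angles in rad, forces in N, time in s.
With the tool pointing down it reaches from about 0.35 to 0.975 m from the base axis. Payload 4.9 kg.
Tool frame: the origin (TCP) lies midway between the tips of the shut fingers; the grasp point (between the pads) lies ctrl.tcp_to_grasp behind it (ctrl.tcp_to_grasp is the distance from the TCP to the grasp point, in m); z points along the fingers, y is the direction in which the jaws open and shut (so a half turn about z gives the same grasp; the last joint's range is limited). The gripper opens to 85 mm and grips with 20 to 120 N. Pads are 22 mm wide; open, the fingers measure 114 mm over their backs; the gripper's body (76 mm by 85 mm) begins 54 mm behind the grasp point. The pads swing forward as they close: fully open they stand 13 mm farther back than shut.
Start: joints at [-0.119, 0.053, 1.613, -0, 1.476, -0.119], TCP at [0.625, 0, 0.231] pointing down, gripper open.
Joint ranges: [-3.01, 3.01], [-1.01, 2.22], [0.06, 2.58], [-1.02, 4.17], [0.09, 2.62], [-3.14, 3.14]. Speed limits (rad/s): [2.57, 2.57, 3.14, 3.14, 3.14, 3.14].

INTERFACE

Orientations are given as a rotation vector (axis times angle).
In Python, from station import ctrl, get_image, calibration, finish_job, models gives the robot as it stands.
- The arm moves only by the shell command python3 -m creep 'ROWS' [FORCE]. ROWS is JSON, a list of rows, each a list of 7 numbers: the opening, from 0 (shut) to 1 (fully open), then the shift along the tool's x, y, z in m, then the turn, a rotation vector about the tool's x, y, z in degrees. A call has 1 to 20 rows; each row shifts and turns the commanded pose from where the row before left it, along the tool's axes as they then stand; what a row does not reach is not made up. A row lasts 1/10 s, in which the tool goes at most 50 mm and 8.59 degrees, less where a joint would pass 70% of its speed; a pose out of reach is approached as far as the arm can. A call with a gripper value outside its range is refused whole. The fingers move at their own pace and stop on an object; FORCE is the grip in N (left out, the last holds). Time passes only in rows, so rows that do not move let the fingers close. It gives the time, the measured TCP pose, the force and the opening at its end, in the units of the state.
- ctrl.get_obs(): the state, without advancing time (a new reading comes with each control period).
- get_image(name): name is "scene" or "side" or "wrist"; returns the picture (420x560x3 uint8, red, green, blue); there is no depth.
- calibration(name): a dict with "mtx" (3x3 intrinsics, pixels), "R" (3x3) and "t" (3): a world point X has camera coordinates R X + t. Camera axes: x right, y down, z forward; pixel columns grow to the right and rows downward; lengths in m; the calibration is good to about 2 mm. A picture is of the moment at which its call begins: read the wrist's pose just before it. calibration takes no time and is no camera call; for the wrist camera it gives the pose at the moment of the call.
- finish_job(): hands the job in, once; it reports no verdict.
Trained networks look in the newest picture that a camera, given by its name, has taken for a name from the list of things; names that differ only in an ending like _2 or _b are one class to them, and where a whole thing is asked for, a point or a joint stands for the part that bears it (a point fixed in the world has none). Each returns a list of dicts, best first, with "conf" (0 to 1); they miss things now and then, are a little off and sometimes report something else, mostly with a low value. They report only what shows in the picture. A call takes as long as a camera call. They do not tell look-alikes from the thing itself.
- models.search_frame(camera, name): "extent" ([left, top, right, bottom] in pixels, round what is visible of it).
The state is a dict: "t": time; "q": joint angles; "dq": joint speeds; "effort": joint torques, N m; "tool_pos": TCP position; "tool_rot": TCP orientation; "contact_force": force on the tool from outside, world axes, zero at the start; "wrist_torque": the same for the moment, N m; "opening": finger opening in m.
Only numpy, scipy, OpenCV 4.12 (cv2) and the standard library are available. Lean on these libraries where they do the work, as an engineer would, in place of code of your own. Each camera call takes 0.05 s, during which the arm holds its last target. There are 200 camera calls.

TASK

Take the specimen plate out of its parking rack by its top end, turn it about so that the face with the square pocket looks at the lens of the reading stand, and pass it foot first down through the narrow slot in the stand's deck. Finish while still holding it there in the gripper, upright and still, with the middle of the pocket level with the lens, the foot clear of the stand's base, and the plate not pressed hard against the slot. Leave the small things on the bench (steel block, brass weight, rubber stopper) where they are.

Things in the scene. Friction and masses are not known exactly. Their poses are not given: they have to be found in the camera images.
- pocket (a point): Middle of the square pocket (34 x 34 mm, 3 mm deep, a dark round disc in it) in one face of the specimen plate, midway through the plate's 8 mm thickness; 47 mm above the plate's foot, 118 mm below its top. x axis: out of the pocketed face (the other face is plain); y: along the plate's width; z: to its top. At the start the pocket looks roughly to the robot's left (+y).
- plate_grip (a point): Point of the plate midway through its thickness and width, 18 mm below its top and 147 mm above its foot: grip it here across its 8 mm thickness (along x). Axes as for the pocket. The top 101 mm of the plate are solid.
- rack: White grooved block, fixed, 70 x 100 x 28 mm tall, in which the plate is parked. Origin: centre of its underside. Groove along its y axis, 10 mm wide, 62 long, 22 deep, open at the top. Rack to the left and stand to the right of the robot, or the other way round.
- slot_mouth (a point): Centre of the slot at the top face of the stand's level deck, 125 mm over the worktop. Deck 70 mm (x) by 130 (y), 10 thick; the slot goes right through, 10 mm wide along x, 62 long along y, bevelled 3 mm at the mouth: 2 mm clearance (1 a side) for the plate. x axis: to the lens side of the stand (roughly the robot's right, -y); z up. Only 2 mm screw heads rise above the deck.
- reading_point (a point): Point straight below the slot's centre on the lens axis, 55 mm below the deck's top and 70 mm over the worktop: where the middle of the pocket has to be held. Axes as for slot_mouth. The stand's base under it has its top 8 mm over the worktop.
- lens (a point): Centre of the lens face, a black barrel of 32 mm diameter below the deck on the stand's +x side, 24 mm from the reading point; the lens looks along -x of the stand. The pocket must face it.
- plate: Specimen plate, a loose flat bar of bare aluminium, 8 mm thick (x), 60 wide (y), 165 tall (z), about 0.18 kg. Origin: centre of its foot; axes as for the pocket. At the start it stands upright in the rack, the foot 22 mm down in the groove (6 mm over the worktop), the top 171 mm over the worktop.
- stand: Reading stand, grey, fixed, open on its -x side. Origin on the worktop straight below the slot's centre; axes as for slot_mouth. Base and black lens housing (50 mm wide, 100 tall) reach 110 mm to +x, well beyond the deck; the base reaches 45 mm to -x and 65 mm to either side.
- sample_block: Bystander: grey steel block 50 x 75 x 9 mm lying on the worktop; origin at the centre of its underside.
- weight: Bystander: brass balance weight, 22 mm diameter, 26 mm tall; origin at the centre of its underside.
- rubber_stopper: Bystander: tapered rubber stopper, 31 mm diameter, 28 mm tall; origin at the centre of its underside.
Things that resemble listed ones, but are neither listed nor needed, are in the scene too. Of the things shaped like the plate, the aluminium one is meant.

How it is judged:
On the way, in this order (a step that is already met when the one before it is completed fails the run):
1. the plate is lifted clear of the rack in the gripper (height (world z) of plate above 0.04 m and contact force between the fingers and plate above 1 N and contact force between plate and rack below 0.1 N), for 0.1 s.
2. the foot of the plate has passed through the slot, the pocketed face to the lens (height (world z) of plate below 0.11 m and horizontal distance between plate and slot_mouth below 0.006 m and x of lens in the frame of plate above 0.012 m), for 0.1 s.
At the end, for the whole second after the job is handed in: Gripper holds the plate (over 1 N) in the slot, at rest (under 10 mm/s): pocket centre within 6 mm in height and 5 mm sideways of the reading point, pocketed face to the lens, upright within 0.08 rad, square to the slot within 0.1 rad, under 15 N against the stand (horizontal distance between pocket and reading_point below 0.005 m and z of pocket in the frame of reading_point between -0.006 and 0.006 m and x of lens in the frame of plate above 0.012 m and angle between the x axis of plate and the x axis of stand, either way round below 0.1 rad and angle between plate's own z axis and vertical below 0.08 rad and contact force between the fingers and plate above 1 N and contact force between plate and stand below 15 N and linear speed of plate below 0.01 m/s); the arm keeps its last pose, push and grip.
It fails at once if a bystander (steel block, brass weight or rubber stopper) is moved by more than 30 mm (distance of any of sample_block, weight, rubber_stopper from where it was at the start of the episode above 0.03 m).
It also fails if it takes over 56 s, if anything falls off the work surface, if the arm or the gripper's body presses on something with over 40 N, if the wrist force passes 120 N, or if a joint passes its speed limit or range.

## Working session

There is one attempt and no reset: what is moved stays moved. The work goes in short steps, Python scripts to look and compute and a shell command to move; the robot and the scene stay as the last step left them, time stands still between calls to the robot, and variables do not carry over. Pictures are saved under pics/ and viewed, about 8 in all and at most 12, crops included, and the job is handed in when it is done.

```bash
mkdir -p pics
python3 - <<'E'
from station import *
import cv2,numpy as np
np.set_printoptions(precision=4,suppress=True)
print(ctrl.tcp_to_grasp, ctrl.get_obs())
for c in ["scene","side"]:
    im=get_image(c); cv2.imwrite(f"pics/{c}0.png",im[:,:,::-1])
    k=calibration(c); print(c,k["mtx"].tolist(),(-k["R"].T@k["t"]),k["R"][2])
    for n in ["plate","rack","stand","lens","slot_mouth","pocket","sample_block","weight","rubber_stopper"]:
        print(n,[(np.round(d["extent"]).tolist(),round(d["conf"],2)) for d in models.search_frame(c,n)][:4])
E
```

```text
0.0187 {'t': 0.0, 'q': array([-0.119 ,  0.0534,  1.6143,  0.    ,  1.476 , -0.119 ]), 'dq': array([-0.0018, -0.0002, -0.0016, -0.0005, -0.0008,  0.0015]), 'effort': array([  0.0003, -39.367 , -37.0176,  -0.0002,   0.0069,  -0.    ]), 'tool_pos': array([0.6244, 0.0001, 0.2301]), 'tool_rot': array([-2.2203, -2.2203,  0.002 ]), 'contact_force': array([-0.1414,  0.9093, -0.8847]), 'wrist_torque': array([0.0571, 0.0286, 0.0181]), 'opening': 0.08540956664215649}
scene [[436.3211165754408, 0.0, 285.79314391936845], [0.0, 436.3211165754408, 211.06138290103422], [0.0, 0.0, 1.0]] [0.1061 0.6782 0.5539] [ 0.4555 -0.7488 -0.4815]
plate [([145.0, 232.0, 191.0, 312.0], 0.94), ([196.0, 247.0, 238.0, 330.0], 0.66), ([259.0, 231.0, 298.0, 316.0], 0.58), ([244.0, 280.0, 275.0, 392.0], 0.56)]
rack [([184.0, 309.0, 248.0, 359.0], 0.91)]
stand [([312.0, 168.0, 371.0, 228.0], 0.78)]
lens [([313.0, 168.0, 372.0, 232.0], 0.81)]
slot_mouth [([312.0, 170.0, 376.0, 228.0], 0.68)]
pocket [([262.0, 230.0, 293.0, 318.0], 0.65), ([145.0, 232.0, 195.0, 312.0], 0.61), ([242.0, 281.0, 273.0, 386.0], 0.57), ([242.0, 2
[... 265 characters left out ...]
6597774592947], [0.0, 0.0, 1.0]] [0.3966 0.8743 0.5237] [ 0.1548 -0.8836 -0.442 ]
plate [([254.0, 237.0, 294.0, 309.0], 0.9), ([333.0, 248.0, 345.0, 346.0], 0.88), ([200.0, 228.0, 234.0, 316.0], 0.82), ([301.0, 218.0, 334.0, 295.0], 0.69)]
rack [([282.0, 294.0, 304.0, 331.0], 0.76)]
stand [([277.0, 165.0, 339.0, 222.0], 0.72), ([257.0, 235.0, 293.0, 310.0], 0.27)]
lens [([277.0, 167.0, 336.0, 224.0], 0.58)]
slot_mouth [([277.0, 165.0, 338.0, 225.0], 0.84)]
pocket [([300.0, 217.0, 329.0, 295.0], 0.93), ([257.0, 236.0, 293.0, 311.0], 0.87), ([332.0, 249.0, 344.0, 350.0], 0.58), ([200.0, 229.0, 234.0, 316.0], 0.57)]
sample_block []
weight [([336.0, 239.0, 340.0, 252.0], 0.54)]
rubber_stopper []
```

View pics/scene0.png

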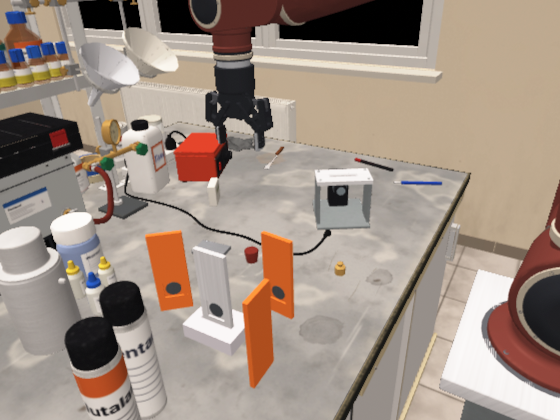

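View pics/side0.png

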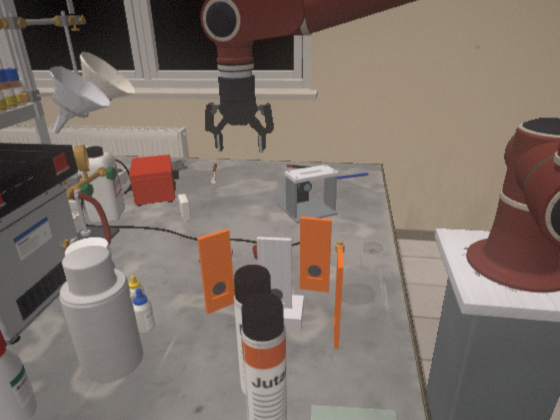

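The scene view shows these plate lookalikes: orange at (170,270), (278,275) and (260,333), and one aluminium at (215,288) standing in the white rack. I choose the aluminium one. The stand is at (343,198), the stopper at (251,255) and the weight at (340,268). I'll check the choice close up.

Run:
```python
import cv2,numpy as np
s=cv2.imread("pics/scene0.png");d=cv2.imread("pics/side0.png")
a=cv2.resize(s[225:365,180:300],(480,560),interpolation=cv2.INTER_CUBIC)
b=cv2.resize(s[160:235,305:380],(300,300),interpolation=cv2.INTER_CUBIC)
c=cv2.resize(d[155:225,270:345],(300,260),interpolation=cv2.INTER_CUBIC)
cv2.imwrite("pics/crop1.png",np.hstack([a,np.vstack([b,c])]))
```

```text
(no output)
```

View pics/crop1.png

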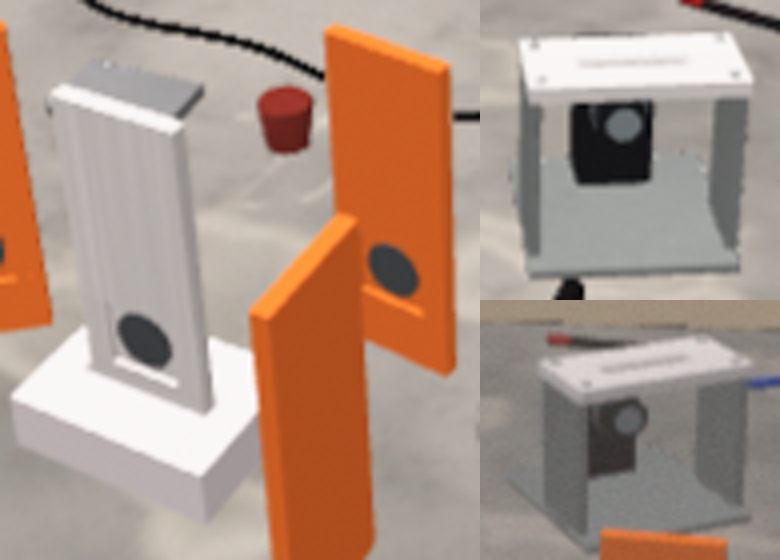

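```bash
cat > h.py <<'E'
from station import *
import cv2,numpy as np
from scipy.spatial.transform import Rotation as Ro
np.set_printoptions(precision=4,suppress=True)
def onplane(k,px,z):
    px=np.atleast_2d(np.array(px,float)); r=np.c_[px,np.ones(len(px))]@np.linalg.inv(k["mtx"]).T@k["R"]
    c=-k["R"].T@k["t"]; return c+r*((z-c[2])/r[:,2])[:,None]
def proj(k,X):
    X=np.atleast_2d(X)@k["R"].T+k["t"]; p=X@k["mtx"].T; return p[:,:2]/p[:,2:]
E
python3 - <<'E'
from h import *
s=calibration("scene");d=calibration("side")
print("top",onplane(s,[(193,248),(225.7,257.5),(227,255)],.171))
print("rack",onplane(s,[(183,327),(200.5,307.5),(247,321),(231,346)],.028))
print("deck",onplane(s,[(315,170),(369.5,168),(373,180.5),(317.5,182.5)],.125))
print("deck2",onplane(d,[(285,172.5),(324,164.4),(338,171.7),(288,180)],.125))
print("orange",onplane(s,[(262.,231),(292,242),(243,304),(269,280),(151,235),(187,232)],.165), onplane(s,[(145+17,310),(191,305),(292,318),(250,385)],0))
print("block,stop,wt",onplane(s,[(202,241),(231,247)],.009),onplane(s,[(251,262),(340,274)],0))
k=calibration("wrist");p=k["R"].T
print(-p@k["t"],k["R"],k["mtx"])
E
```

```text
top [[0.537  0.2575 0.171 ]
 [0.4747 0.2536 0.171 ]
 [0.4771 0.2472 0.171 ]]
rack [[0.5502 0.2951 0.028 ]
 [0.5563 0.2424 0.028 ]
 [0.463  0.2302 0.028 ]
 [0.4526 0.2898 0.028 ]]
deck [[ 0.5548 -0.2027  0.125 ]
 [ 0.4415 -0.275   0.125 ]
 [ 0.408  -0.2101  0.125 ]
 [ 0.5167 -0.1412  0.125 ]]
deck2 [[ 0.5538 -0.1907  0.125 ]
 [ 0.4525 -0.2675  0.125 ]
 [ 0.4114 -0.2115  0.125 ]
 [ 0.5381 -0.1362  0.125 ]]
orange [[0.474  0.1536 0.165 ]
 [0.4115 0.1592 0.165 ]
 [0.3934 0.3228 0.165 ]
 [0.3907 0.2622 0.165 ]
 [0.6344 0.2546 0.165 ]
 [0.5863 0.2176 0.165 ]] [[0.6397 0.2601 0.    ]
 [0.6009 0.2226 0.    ]
 [0.4145 0.1599 0.    ]
 [0.3975 0.319  0.    ]]
block,stop,wt [[0.7205 0.0468 0.009 ]
 [0.6455 0.0349 0.009 ]] [[ 0.58    0.0511  0.    ]
 [ 0.3925 -0.0023  0.    ]]
[0.6255 0.0773 0.3736] [[ 1.      0.0003  0.0009]
 [-0.     -0.9531  0.3026]
 [ 0.001  -0.3026 -0.9531]] [[311.5132   0.     277.1398]
 [  0.     311.5132 201.1837]
 [  0.       0.       1.    ]]
```

The crop confirms the choice: an aluminium plate in the white rack, with the pocket facing the camera (+y). The stand is open towards us with its lens on the far side. Plate centre is about (0.506,0.25) and slot about (0.484,-0.205). I'll move above the plate and turn the jaws across it.

```bash
python3 -m creep '[[1,0,0,-0.03,0,0,0],[1,0.025,-0.01,-0.03,0,0,0],[1,0.035,-0.016,-0.03,0,0,0],[1,0.04,-0.02,-0.01,0,0,0],[1,0.04,-0.02,0,0,0,0],[1,0.04,-0.02,0,0,0,0],[1,0.035,-0.016,0,0,0,0],[1,0.025,-0.01,0,0,0,0],[1,0.01,-0.006,0,0,0,-8.5],[1,0,0,0,0,0,-8.5],[1,0,0,0,0,0,-8.5],[1,0,0,0,0,0,-8.5],[1,0,0,0,0,0,-8.5],[1,0,0,0,0,0,-8.5],[1,0,0,0,0,0,-8.5],[1,0,0,0,0,0,-8.5],[1,0,0,0,0,0,-8.5],[1,0,0,0,0,0,-8.5],[1,0,0,0,0,0,-8.5],[1,0,0,0,0,0,0]]'
python3 - <<'E'
from h import *
o=ctrl.get_obs();k=calibration("wrist");im=get_image("wrist");cv2.imwrite("pics/w1.png",im[:,:,::-1])
np.savez("w1.npz",**k);print(o["t"],o["q"],o["tool_pos"],Ro.from_rotvec(o["tool_rot"]).as_matrix())
P=np.array([.506,.2505,.171]);print(proj(k,[P,P+[.03,0.002,0],P-[.03,0.002,0]]))
E
```

```text
t: 3.0
tool_pos: [0.507, 0.25, 0.3313]
tool_rot: [-0.095, 3.14, 0.0]
contact_force: [0.7, -1.1, -0.2]
opening: 0.0856
3.0 [ 0.3265 -0.1293  1.6256  0.      1.6453 -1.3051] [0.507  0.25   0.3313] [[-0.9982 -0.0608  0.0001]
 [-0.0608  0.9982  0.    ]
 [-0.0001  0.     -1.    ]]
[[277.8559 181.6996]
 [277.9961 210.093 ]
 [277.7073 151.5905]]
```

View pics/w1.png

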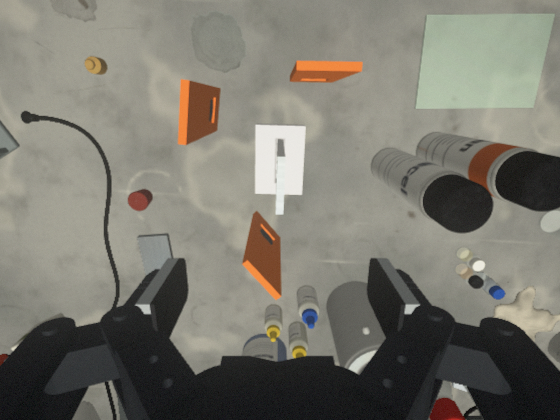

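The wrist view shows the rack at (280,160) with the plate edge-on at column 280, and the oranges clear of the finger corridor. I'll enlarge it to measure the top edge.

Run:
```python
import cv2
a=cv2.imread("pics/w1.png")[115:225,235:325];cv2.imwrite("pics/w1c.png",cv2.resize(a,None,fx=5.4,fy=5.4,interpolation=cv2.INTER_CUBIC))
```

```text
(no output)
```

View pics/w1c.png

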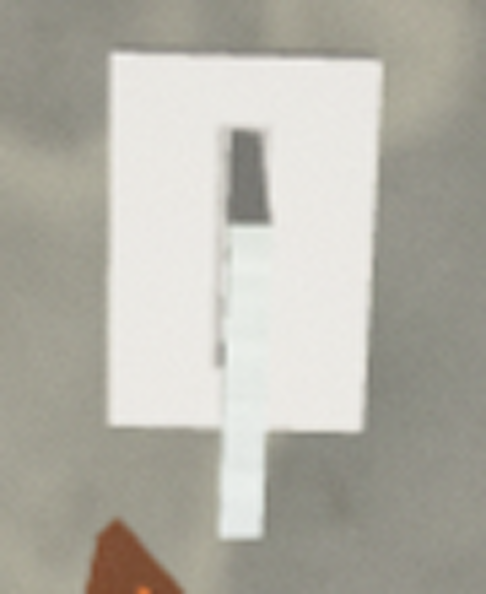

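Run:
```python
from h import *
k=dict(np.load("w1.npz"))
f=lambda L:np.array(L,float)/5.4+[235-.4,115-.4]
T=onplane(k,f([(230,225),(270,225),(263,538),(219,538)]),.171)
Rk=onplane(k,f([(110,53),(382,62),(363,432),(108,426)]),.028)
for n,Q in(("plate",T),("rack",Rk)):
    a=(Q[2]+Q[3]-Q[0]-Q[1])/2; print(n,Q.tolist() if 0 else Q,Q.mean(0),np.linalg.norm(a),np.degrees(np.arctan2(a[1],a[0])))
```

```text
plate [[0.4806 0.2483 0.171 ]
 [0.4801 0.2555 0.171 ]
 [0.5402 0.2583 0.171 ]
 [0.5407 0.2499 0.171 ]] [0.5104 0.253  0.171 ] 0.060125973296487015 2.0676766728832403
rack [[0.4619 0.2162 0.028 ]
 [0.4599 0.2864 0.028 ]
 [0.5594 0.29   0.028 ]
 [0.562  0.2196 0.028 ]] [0.5108 0.253  0.028 ] 0.09990149949244251 2.0007995173066107
```

```bash
python3 -m creep '[[1,-0.0036,0.0029,0.01,0,0,1.45],[1,0,0,0.025,0,0,0],[1,0,0,0.03,0,0,0],[1,0,0,0.03,0,0,0],[1,0,0,0.03,0,0,0],[1,0,0,0.025,0,0,0],[1,0,0,0.02,0,0,0],[1,0,0,0.015,0,0,0],[1,0,0,0.012,0,0,0],[1,0,0,0,0,0,0]]' 60
python3 - <<'E'
from h import *
o=ctrl.get_obs();k=calibration("wrist");im=get_image("wrist");cv2.imwrite("pics/w2.png",im[:,:,::-1]);np.savez("w2.npz",**k)
print(o["tool_pos"],o["tool_rot"],o["contact_force"])
E
```

```text
t: 4.05
tool_pos: [0.5093, 0.2528, 0.1322]
tool_rot: [0.055, -3.138, 0.002]
contact_force: [-0.1, 0.1, -0.0]
opening: 0.0856
[0.5093 0.2528 0.1322] [ 0.0548 -3.1379  0.0017] [-0.113   0.1461 -0.0399]
```

View pics/w2.png

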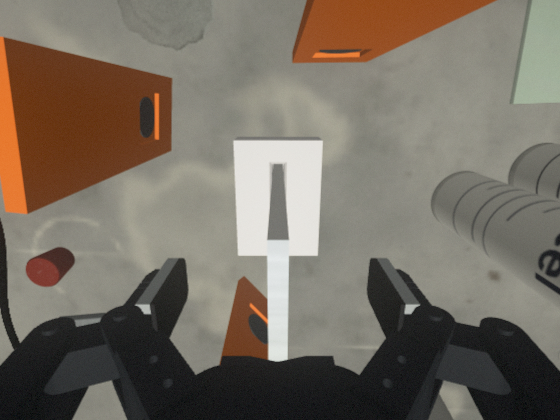

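The plate (column 278) is centred between the pads (186 and 370). Closing.

```bash
python3 -m creep '[[0.5,-0.001,0,-0.002,0,0,0],[0,0,0,0,0,0,0],[0,0,0,0,0,0,0],[0,0,0,0,0,0,0],[0,0,0,0,0,0,0],[0,0,0,0,0,0,0],[0,0,0,0,0,0,0],[0,0,0,0,0,0,0],[0,0,0,0,0,0,0],[0,0,0,0,0,0,0]]' 60
```

```text
t: 5.1
tool_pos: [0.5116, 0.2532, 0.1366]
tool_rot: [-0.056, 3.141, 0.0]
contact_force: [0.7, -0.6, 2.6]
opening: 0.0074
```

```bash
python3 -m creep '[[0,0,0,-0.003,0,0,0],[0,0,0,-0.006,0,0,0],[0,0,0,-0.01,0,0,0],[0,0,0,-0.015,0,0,0],[0,0,0,-0.02,0,0,0],[0,0,0,-0.025,0,0,0],[0,0,0,-0.025,0,0,0],[0,0,0,-0.025,0,0,0],[0,0,0,-0.025,0,0,0],[0,0,0,-0.02,0,0,0],[0,0,0,-0.015,0,0,0],[0,0,0,-0.008,0,0,0],[0,0,0,0,0,0,0],[0,0,0,0,0,0,0]]'
python3 - <<'E'
from station import *
for i in range(3):
    o=ctrl.get_obs(); print(o["tool_pos"],o["q"]); get_image("scene")
E
```

```text
t: 6.5
tool_pos: [0.511, 0.253, 0.3323]
tool_rot: [0.056, -3.14, 0.001]
contact_force: [0.0, -0.6, -2.5]
opening: 0.0077
[0.51103488 0.25302526 0.33233965] [ 3.29248983e-01 -1.16359264e-01  1.61206788e+00 -1.27523526e-07
  1.64753252e+00 -1.27733306e+00]
[0.51090038 0.25298336 0.3317727 ] [ 3.29235275e-01 -1.15986104e-01  1.61264691e+00  4.14625249e-05
  1.64748300e+00 -1.27730014e+00]
[0.51085132 0.25296117 0.33157472] [ 3.29230228e-01 -1.15872532e-01  1.61286458e+00  3.32572017e-05
  1.64745729e+00 -1.27734342e+00]
```

```bash
python3 -m creep '[[0,0,-0.01,-0.01,0,0,0],[0,0.001,-0.02,-0.01,0,0,0],[0,0.003,-0.03,-0.01,0,0,0],[0,0.0035,-0.04,0,0,0,0],[0,0.004,-0.042,0,0,0,0],[0,0.004,-0.042,0,0,0,0],[0,0.004,-0.042,0,0,0,0],[0,0.004,-0.042,0,0,0,0],[0,0.004,-0.042,0,0,0,0],[0,0.004,-0.042,0,0,0,0],[0,0.004,-0.04,0,0,0,0],[0,0.004,-0.03,0,0,0,0],[0,0.003,-0.02,0,0,0,0],[0,0.001,-0.0147,0,0,0,0],[0,0,0,0,0,0,4],[0,0,0,0,0,0,8],[0,0,0,0,0,0,8],[0,0,0,0,0,0,8],[0,0,0,0,0,0,8],[0,0,0,0,0,0,8]]'
python3 -m creep '[[0,0,0,0,0,0,8],[0,0,0,0,0,0,8],[0,0,0,0,0,0,8],[0,0,0,0,0,0,8],[0,0,0,0,0,0,8],[0,0,0,0,0,0,8],[0,0,0,0,0,0,8],[0,0,0,0,0,0,8],[0,0,0,0,0,0,8],[0,0,0,0,0,0,8],[0,0,0,0,0,0,8],[0,0,0,0,0,0,8],[0,0,0,0,0,0,8],[0,0,0,0,0,0,4],[0,0,0,0,0,0,0],[0,0,0,0,0,0,0],[0,0,0,0,0,0,0]]'
python3 - <<'E'
from h import *
get_image("scene");o=ctrl.get_obs();k=calibration("wrist");im=get_image("wrist");np.savez("w3.npz",**k)
print(o["tool_pos"],o["tool_rot"],Ro.from_rotvec(o["tool_rot"]).as_matrix())
c=np.clip(proj(k,[[.484,-.205,.125]])[0],100,400).astype(int);print(c)
cv2.imwrite("pics/w3.png",cv2.resize(im[:,:,::-1],(800,600),interpolation=cv2.INTER_CUBIC))
E
```

```text
t: 8.65
tool_pos: [0.4842, -0.2047, 0.3637]
tool_rot: [1.132, 2.93, -0.0]
contact_force: [-0.3, 0.4, -3.3]
opening: 0.0073
t: 10.35
tool_pos: [0.4843, -0.2048, 0.3634]
tool_rot: [3.034, 0.816, 0.0]
contact_force: [-0.6, 0.3, -2.5]
opening: 0.0074
[ 0.4843 -0.2048  0.3634] [3.0338 0.8159 0.    ] [[ 0.8651  0.5016  0.    ]
 [ 0.5016 -0.8651 -0.    ]
 [-0.      0.     -1.    ]]
[276 168]
```

View pics/w3.png

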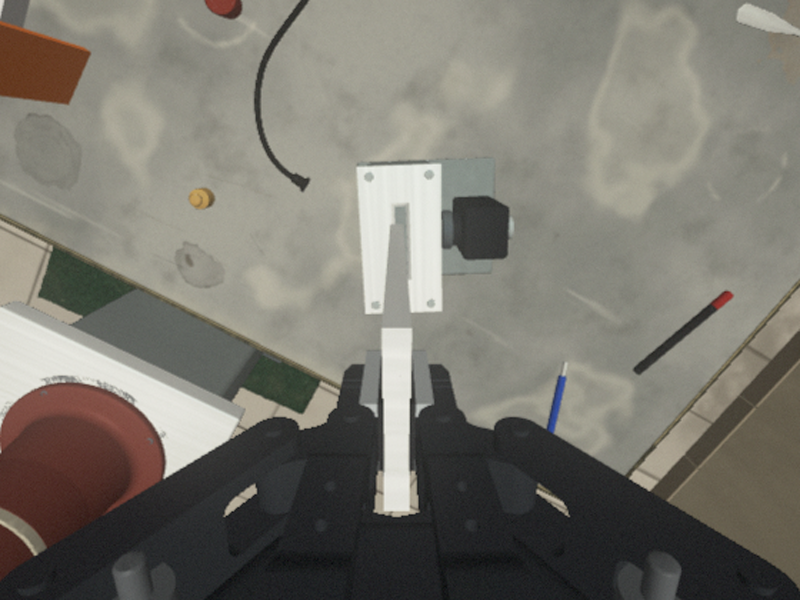

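The plate now faces the lens: the lens housing is at (480,228), right of the deck (360–440,163–313) in the 800-px picture. I'll enlarge the deck to measure the slot.

Run:
```python
import cv2
a=cv2.imread("pics/w3.png")[150:360,340:520];cv2.imwrite("pics/w3c.png",cv2.resize(a,None,fx=2.8,fy=2.8,interpolation=cv2.INTER_CUBIC))
```

```text
(no output)
```

View pics/w3c.png

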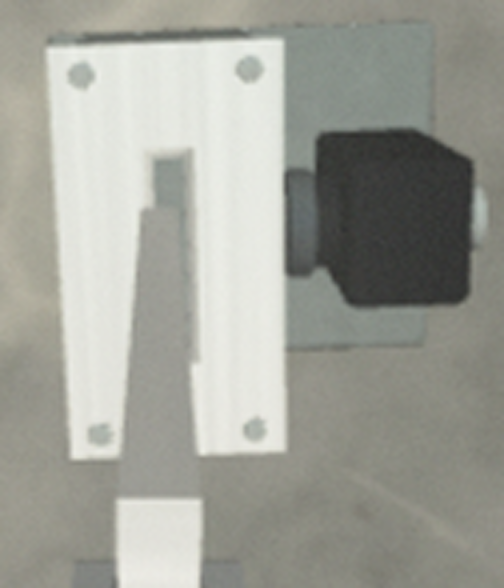

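Run:
```python
from h import *
k=dict(np.load("w3.npz"))
f=lambda L:((np.array(L,float)+.5)/2.8+[340,150])/ (800/560)-.5
D=onplane(k,f([(47,46),(285,38),(287,452),(70,459)]),.125)
S=onplane(k,f([(80,75),(249,69),(255,429),(100,434)]),.127)
M=onplane(k,f([(143,150),(193,148),(197,362)]),.125)
t=np.array([.4843,-.2048,.3634]);o=np.array([.8651,.5016,0]);y=np.array([.5016,-.8651,0])
for n,Q in(("deck",D),("screws",S)):
    a=(Q[0]+Q[1]-Q[2]-Q[3])/2;b=(Q[1]+Q[2]-Q[0]-Q[3])/2
    c=Q.mean(0);print(n,c,np.linalg.norm(a),np.linalg.norm(b),np.degrees(np.arctan2(a[1],a[0])),np.degrees(np.arctan2(b[1],b[0]))+90,"tool offs",(c-t)@o,(c-t)@y)
print("mouth in tool xy",[( (m-t)@o,(m-t)@y) for m in M])
zt=.3634+.1715-.135; 
for n,L,z in(("top",[(117,498),(202,498)],zt),("foot",[(142,208),(183,208)],zt-.165)):
    Q=onplane(k,f(L),z);print(n,z,[((m-t)@o,(m-t)@y) for m in Q])
```

```text
deck [ 0.4856 -0.2098  0.125 ] 0.13017454536560263 0.07048923040285264 32.02569101813051 32.03260945960738 tool offs -0.001383765621808206 0.005004503370601614
screws [ 0.4857 -0.2093  0.127 ] 0.11269774901767918 0.04995997526320222 32.34219064040487 32.08531587029915 tool offs -0.001106069716412498 0.004600595160503844
mouth in tool xy [(np.float64(0.03217513954853823), np.float64(-0.004028394594524049)), (np.float64(0.03277645023238858), np.float64(0.01108142335580743)), (np.float64(-0.034635506499282875), np.float64(0.012942948233181793))]
top 0.39990000000000003 [(np.float64(0.033594090324453006), np.float64(-0.0033049937322856943)), (np.float64(0.03359524163019525), np.float64(0.004484155577921387))]
foot 0.23490000000000003 [(np.float64(0.03284309658814684), np.float64(-0.0030044112017977094)), (np.float64(0.03284496015983591), np.float64(0.005935903062148474))]
```

```bash
python3 -m creep '[[0,0,0,0.005,0,0,-1.95],[0,-0.004,0.0038,0.01,0,0,0],[0,0,0,0.015,0,0,0],[0,0,0,0.02,0,0,0],[0,0,0,0.02,0,0,0],[0,0,0,0.01,0,0,0],[0,0,0,0.006,0,0,0],[0,0,0,0,0,0,0],[0,0,0,0,0,0,0],[0,0,0,0,0,0,0]]'
python3 - <<'E'
from h import *
get_image("scene");o=ctrl.get_obs();k=calibration("wrist");im=get_image("wrist");np.savez("w4.npz",**k)
R=Ro.from_rotvec(o["tool_rot"]).as_matrix()
print(o["tool_pos"],R,o["contact_force"])
p=proj(k,[[.4857,-.2096,.125]])[0];print(p)
a=im[90:290,200:360,::-1];cv2.imwrite("pics/w4.png",cv2.resize(a,None,fx=3,fy=3,interpolation=cv2.INTER_CUBIC))
E
```

```text
t: 11.45
tool_pos: [0.4834, -0.2105, 0.2786]
tool_rot: [3.018, 0.865, 0.002]
contact_force: [0.4, 0.4, -3.0]
opening: 0.0075
[ 0.4834 -0.2104  0.2786] [[ 0.848   0.5299  0.0018]
 [ 0.5299 -0.848  -0.0011]
 [ 0.0009  0.0019 -1.    ]] [-0.0779 -0.0361 -2.3042]
[276.8231 183.5098]
```

View pics/w4.png

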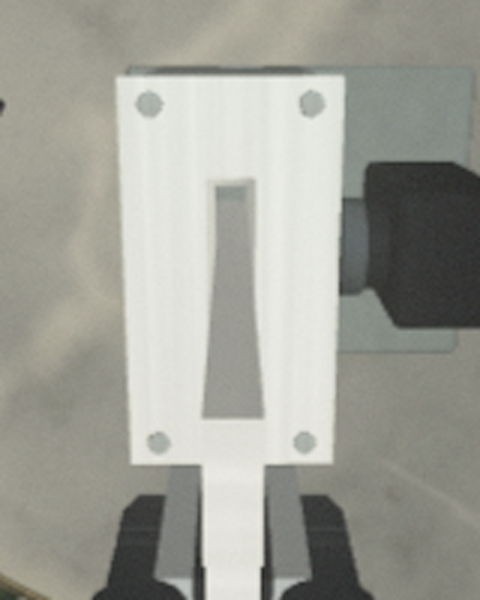

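Run:
```python
from h import *
k=dict(np.load("w4.npz"))
f=lambda L:(np.array(L,float)+.5)/3+[200,90]-.5
t=np.array([.4834,-.2104,.2786]);o=np.array([.848,.5299,0]);y=np.array([.5299,-.848,0])
for n,L,z in(("deck",[(117,76),(344,75),(332,463),(131,464)],.125),("screw",[(149,104),(312,104),(304,443),(159,443)],.127),("top",[(202,418),(264,418)],.315),("foot",[(216,199),(250,199)],.150)):
    Q=onplane(k,f(L),z);q=np.c_[(Q-t)@o,(Q-t)@y];print(n,q.tolist(),q.mean(0))
    if len(Q)==4:
        a=(Q[0]+Q[1]-Q[2]-Q[3])/2;print(Q.mean(0),np.degrees(np.arctan2(a[1],a[0])))
```

```text
deck [[0.06702423814482181, -0.03440257459852798], [0.06733170282603049, 0.0349033297741858], [-0.06254235791499077, 0.03544033563010019], [-0.06287156326301963, -0.03433885358653322]] [0.0022 0.0004]
[ 0.4855 -0.2096  0.125 ] 32.1330225405166
screw [[0.05883743111671168, -0.024687122612230984], [0.05884382171291957, 0.025183928783162387], [-0.05408055040039626, 0.02536985667793822], [-0.05404670362856347, -0.024268670160800122]] [0.0024 0.0004]
[ 0.4856 -0.2095  0.127 ] 32.15387705946665
top [[0.03352666743460942, -0.0032783035105512287], [0.033521999803232304, 0.004303835121940279]] [0.0335 0.0005]
foot [[0.03344928994827693, -0.0039831095557471205], [0.03344848985476268, 0.005899796862187353]] [0.0334 0.001 ]
```

```bash
python3 -m creep '[[0,-0.0011,-0.0003,0.005,0,0,-0.1],[0,0,0,0.005,0,0,0],[0,0,0,0.005,0,0,0],[0,0,0,0.005,0,0,0],[0,0,0,0.005,0,0,0],[0,0,0,0.005,0,0,0],[0,0,0,0.005,0,0,0],[0,0,0,0.005,0,0,0],[0,0,0,0,0,0,0],[0,0,0,0,0,0,0]]'
```

```text
t: 12.55
tool_pos: [0.4818, -0.2105, 0.2372]
tool_rot: [-3.019, -0.869, 0.0]
contact_force: [0.5, 0.4, -2.1]
opening: 0.0074
```

No contact force, and the foot has entered the slot. Continuing down.

```bash
python3 -m creep '[[0,0,0,0.005,0,0,0],[0,0,0,0.006,0,0,0],[0,0,0,0.006,0,0,0],[0,0,0,0.006,0,0,0],[0,0,0,0.006,0,0,0],[0,0,0,0.006,0,0,0],[0,0,0,0.005,0,0,0],[0,0,0,0,0,0,0],[0,0,0,0,0,0,0]]'
```

```text
t: 13.45
tool_pos: [0.4818, -0.2105, 0.1973]
tool_rot: [-3.019, -0.869, 0.0]
contact_force: [0.1, 0.4, -2.4]
opening: 0.0072
```

```bash
python3 -m creep '[[0,0,0,0.005,0,0,0],[0,0,0,0.006,0,0,0],[0,0,0,0.006,0,0,0],[0,0,0,0.006,0,0,0],[0,0,0,0.006,0,0,0],[0,0,0,0.006,0,0,0],[0,0,0,0.005,0,0,0],[0,0,0,0.004,0,0,0],[0,0,0,0,0,0,0],[0,0,0,0,0,0,0],[0,0,0,0,0,0,0]]'
python3 - <<'E'
from h import *
P=np.array([.4857,-.2096,0]);x=np.array([.531,-.847,0]);y=np.array([.847,.531,0])
o=ctrl.get_obs();print(o["tool_pos"],o["contact_force"],o["wrist_torque"]);out=[]
for c in("scene","side"):
    im=get_image(c);k=calibration(c);cv2.imwrite(f"pics/{c}1.png",im[:,:,::-1])
    p=proj(k,[P+[0,0,.07]])[0];u,v=np.round(p).astype(int)
    # plain face (-x) expected: foot edge and top edge for plate foot z=.023
    print(c,(u-35,v-60),proj(k,[P-x*.004+y*s*.03+[0,0,z] for z in(.023,.188) for s in(1,-1)]).tolist())
    out.append(cv2.resize(im[v-60:v+40,u-35:u+35,::-1],None,fx=5.6,fy=5.6,interpolation=cv2.INTER_CUBIC))
k=calibration("wrist");im=get_image("wrist");cv2.imwrite("pics/w5.png",im[:,:,::-1]);np.savez("w5.npz",**k)
cv2.imwrite("pics/final.png",np.hstack(out))
E
```

```text
t: 14.55
tool_pos: [0.482, -0.2107, 0.1537]
tool_rot: [3.019, 0.868, 0.001]
contact_force: [0.8, 0.1, -1.9]
opening: 0.0069
[ 0.482  -0.2107  0.1537] [ 0.7687  0.0762 -1.8664] [-0.0154 -0.0173  0.0359]
scene (np.int64(306), np.int64(135)) [[328.74816835984524, 212.77151400061163], [352.7098755456879, 211.94123640230399], [330.37506819771426, 150.4592259626478], [356.21897279803534, 149.60748489508342]]
side (np.int64(275), np.int64(130)) [[301.1879167586902, 207.28080975932653], [320.0627683447659, 203.4555177391041], [301.4862376177605, 150.6717688151219], [321.57751675965005, 147.61796469939063]]
```

View pics/final.png

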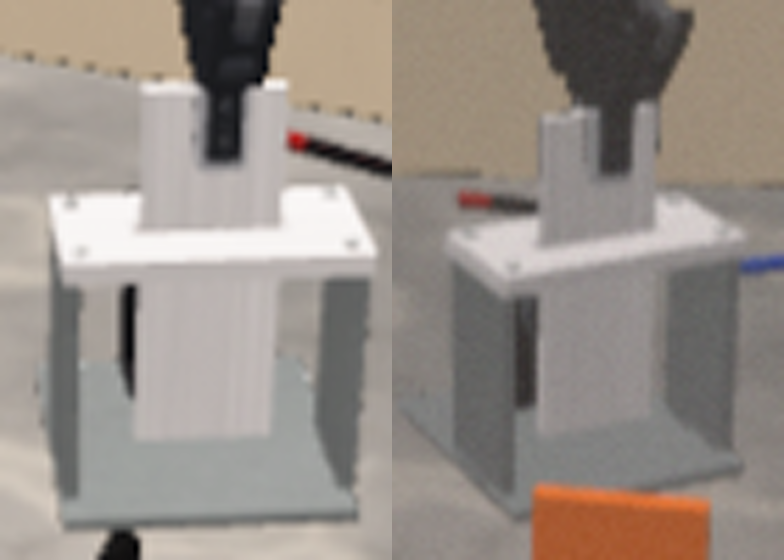

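Both views show the plate through the slot, upright, with its plain face to us and the foot above the base. I'll use the stand as a reference to cancel calibration error.

Run:
```python
from h import *
P=np.array([.4857,-.2096,0]);x=np.array([.531,-.847,0]);y=np.array([.847,.531,0])
g=lambda a,b,z:P+a*x+b*y+np.array([0,0,z])
X=[g(-.035,.065,.125),g(-.035,-.065,.125),g(.035,.065,.125),g(.035,-.065,.125),g(-.045,.065,.008),g(-.045,-.065,.008)]+[g(-.004,s*.03,z) for z in(.023,.188) for s in(1,-1)]+[g(.004,s*.03,.188) for s in(1,-1)]
for c,o,dx in(("scene",(306,135),0),("side",(275,130),392)):
    print(c,np.round((proj(calibration(c),X)-o)*5.6+[dx+2.8,2.8]).tolist())
```

```text
scene [[60.0, 262.0], [373.0, 252.0], [46.0, 195.0], [341.0, 185.0], [60.0, 517.0], [358.0, 507.0], [130.0, 438.0], [264.0, 434.0], [139.0, 89.0], [284.0, 85.0], [137.0, 82.0], [281.0, 78.0]]
side [[504.0, 277.0], [746.0, 234.0], [444.0, 231.0], [676.0, 192.0], [513.0, 509.0], [746.0, 459.0], [541.0, 436.0], [647.0, 414.0], [543.0, 119.0], [656.0, 101.0], [536.0, 114.0], [648.0, 97.0]]
```

With the stand's own offset (about +5,+3 crop px) removed, the foot is about 1–2 mm high, which agrees with the TCP height. I'll trim down 1.5 mm and let it settle.

```bash
python3 -m creep '[[0,0,0,0.0015,0,0,0],[0,0,0,0,0,0,0],[0,0,0,0,0,0,0],[0,0,0,0,0,0,0],[0,0,0,0,0,0,0],[0,0,0,0,0,0,0]]'
python3 - <<'E'
from station import *
o=ctrl.get_obs();print(o["tool_pos"],o["contact_force"],o["wrist_torque"],o["opening"],abs(o["dq"]).max())
E
```

```text
t: 15.3
tool_pos: [0.4818, -0.2105, 0.1518]
tool_rot: [3.019, 0.869, -0.0]
contact_force: [-0.5, 0.4, -2.5]
opening: 0.0076
[ 0.48179994 -0.21048645  0.15183605] [-0.46385339  0.42354284 -2.543425  ] [0.00338226 0.02832684 0.03654098] 0.007570287492842437 0.002771844879941179
```

```bash
python3 -c "
from station import *
print(finish_job())"
```

```text
the job is handed in; nothing more can be done
None
```

I took the aluminium plate out of the rack by its top end and turned it about so the pocket faces the lens. I then lowered it foot first through the slot and handed the job in at about 15.3 s, with the gripper still holding it.

- **Height:** At the last check the tool stood at z = 0.1518 m, which puts the foot at about 23 mm and the pocket at about 70 mm, level with the lens. This rests on the grip offset from the lift, good to perhaps 2–3 mm. The two cameras agreed to about 1 mm before I lowered the plate the last 1.5 mm. I took no picture after that.
- **Position and squareness:** The plate matched the slot to within about 1 mm sideways in the pictures, and the tool is within about 0.3° of square to it.
- **Contact with the slot:** The wrist felt only about 0.6 N sideways and −2.5 N vertically. The vertical force is unchanged from when the plate hung free, so I saw no sign of it pressing on the slot.
- **Grip:** The opening was 7.6 mm under a 60 N grip command, and the arm was still.
- **Bystanders:** My path kept clear of the steel block, the brass weight and the rubber stopper, but I did not re-measure them at the end.

No check failed. The pictures did put the plate about 3 mm off the tool's centre along its width, so I lined it up by the pictures, not by the tool position.

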